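Snap the dust cap onto the bearing nose and hold it down

ROBOT

A 6-joint arm with a two-finger parallel gripper is mounted at the origin on a cart in front of the work surface, level with it; the furniture and walls round the work are solid. World frame = base frame: x ahead of the robot, y to its left, z up, the work surface at z = 0. Lengths are in m, angles in rad, forces in N, time in s.
With the tool pointing down it reaches from about 0.225 to 0.875 m from the base axis. Payload 3.4 kg.
Tool frame: the origin (TCP) lies between the finger pads; the fingertips stand 22 mm ahead of it and the grasp point (between the pads) lies 3 mm ahead of it (ctrl.finger_overhang is the distance from the TCP to the fingertips, in m); z points along the fingers, y is the line along which they close (so a half turn about z gives the same grasp; the last joint's range is limited). The gripper opens to 85 mm and grips with 20 to 120 N. Pads are 22 mm wide; open, the fingers measure 114 mm over their backs; the gripper's body (76 mm by 85 mm) begins 54 mm behind the grasp point. The pads swing forward as they close: fully open they stand 13 mm farther back than shut.
Start: joints at [0.987, 0.276, 1.505, -0, 1.361, -0.121], TCP at [0.257, 0.515, 0.253] pointing down, gripper open.
Joint ranges: [-2.89, 2.89], [-0.75, 2.08], [0.22, 2.7], [-1.18, 4.32], [0.11, 2.71], [-2.7, 2.7]. Speed limits (rad/s): [2.57, 2.57, 3.14, 3.14, 3.14, 3.14].

INTERFACE

Orientations are given as a 3x3 rotation matrix whose columns are the frame's x, y, z axes.
In Python, from station import ctrl, eyes gives the robot as it stands.
- The arm moves only by the tool apply_moves, never from a script. Its argument "deltas" is a list of rows, each an object of numbers: "x", "y", "z": the shift along the tool's x, y, z in units of 40 mm (1.0 is 40 mm); "rx", "ry", "rz": the turn, a rotation vector about the tool's x, y, z in units of 5 degrees (1.0 is 5 degrees); "gripper": the closure, from -1 (fully open) to 1 (shut). In form: [{"x": .., "y": .., "z": .., "rx": .., "ry": .., "rz": .., "gripper": ..}, ...]. A call has 1 to 12 rows; each row shifts and turns the commanded pose from where the row before left it, along the tool's axes as they then stand; what a row does not reach is not made up. A row lasts 1/12 s, in which the tool goes at most 41.7 mm and 7.16 degrees, less where a joint would pass 70% of its speed; a pose out of reach is approached as far as the arm can. A call is refused whole if a number of a shift passes 1 or a number of a turn 1, either way. A call with a gripper value outside its range is refused whole. The fingers move at their own pace and stop on an object; "grip_force" is the grip in N (left out, the last holds). Time passes only in rows, so rows that do not move let the fingers close. It gives the time, the measured TCP pose, the force, the opening and the grip force at its end, in the units of the state.
- ctrl.get_obs(): the state, without advancing time (a new reading comes with each control period).
- eyes.get_image(name): name is "scene" or "top" or "wrist"; returns a dict with "color" (480x640x3 uint8, blue, green, red), "z_map" (480x640 float32, m along the optical axis (not along the pixel's ray), 0 where there is no reading), "intrinsics" (3x3 intrinsics, pixels), "R" (3x3) and "t" (3): a world point X has camera coordinates R X + t; the wrist camera has in their place "mount" (4x4, takes a point from camera to tool coordinates, whose origin is the TCP and whose axes are the flange's). Camera axes: x right, y down, z forward; pixel columns grow to the right and rows downward; lengths in m; the calibration is good to about 2 mm. A picture is of the moment at which its call begins: read the wrist's pose just before it.
- ctrl.finish_job(): hands the job in; it is judged then, once.
The state is a dict: "time": time; "joint_pos": joint angles; "joint_velocities": joint speeds; "tau": joint torques, N m; "tool_pos": TCP position; "tcp_rot": TCP orientation; "wrist_force": force on the tool from outside, world axes, zero at the start; "wrist_torque": the same for the moment, N m; "finger_gap": finger opening in m; "grip_force": force on a finger pad.
Only numpy, scipy, OpenCV 4.12 (cv2) and the standard library are available. Lean on these libraries where they do the work, as an engineer would, in place of code of your own. Each camera call takes 0.05 s, during which the arm holds its last target. There are 200 camera calls.

TASK

Slide the yellow guard of the blue fixture fully open, to its stop, so that the steel stud is uncovered. Then press the red dust cap straight down onto the stud until it clicks over the spring balls, keep pressing so that the black sprung seal under it is squeezed, and finish like that: the fingers still on the cap, pushing it firmly down, nothing let go. Leave the loose rings and bearings round the fixture where they are.

Things in the scene. Friction and masses are not known exactly. Their poses are not given: they have to be found in the camera images.
- fixture: Fixed fixture: blue base plate 150 x 200 x 12 mm (x -85 to 65, y -72 to 128 mm) with an upright steel stud, a black seal ring (50 mm diameter) round its foot, and a sliding yellow guard on a rail along the fixture's y at x = -62 mm (rail lower than 35 mm). Origin on the stud's axis at the underside of the base (bench height), z up.
- stud_top (a point): Centre of the stud's tip, on its axis, 57 mm above the bench. The stud is 34 mm in diameter up to 50 mm, then a cone to the tip (22 mm diameter). 43 mm above the bench four sprung brass balls stand 3.5 mm out of its side; the cap's bead snaps over them.
- guard (a joint): Yellow sliding guard, a plate of 102 x 52 x 4 mm whose top is 66 mm above the bench, covering the stud. Slides along the fixture's +y: 0 = centred over the stud, 0.085 m = fully open at its stop (stud clear). It starts nearly closed, slides with about 1.5 N of friction and stays where it is left.
- guard_grip (a point): Centre of the top of the guard's black upright grip, 96 mm above the bench; the grip is 26 mm (fixture's x) by 16 mm (fixture's y) and stands 30 mm above the yellow plate; it moves with the guard.
- seal (a joint): Black seal ring on a spring round the stud's foot, its top 35 mm above the bench. 0 = free, grows as it is pushed down, 0.005 m at its end stop; about 2.5 N per mm. Pressing the cap on: resistance begins with its mouth 46 mm up, peaks at about 10 N near 45 mm, then drops and the balls draw the cap down: clicked on at 37 mm. At 35 mm its rim meets the seal and squeezes it, down to 30 mm.
- cap: Loose red plastic dust cap, 54 mm tall, about 60 g, standing mouth down. Origin at the centre of its mouth (underside), z up. Skirt 46 mm in diameter, 32 mm tall with a flat shoulder on top; above it a round grip boss, 26 mm in diameter, 22 mm tall. The mouth's inner bead is 37 mm in diameter, 3 mm thick: 1.5 mm clear of the stud all round. Once clicked it stays on by itself.
- ball_bearing: Loose steel ball bearing, 47 mm diameter, 14 mm tall, a bystander; origin at the centre of its underside.
- master_ring: Loose black setting ring with a steel face, 62 mm diameter, 18 mm tall, a bystander; origin at the centre of its underside.
- roller_cone: Loose steel tapered roller cone, 47 mm diameter, 19 mm tall, a bystander; origin at the centre of its underside.
Mind the look-alikes: they are no part of the job. Of the things like the cap, leave any that is green; of the rest the larger one is meant.

How it is judged:
By the outcome, as a careful person would: the job done as asked, in the order asked, and still so for the second after the job is handed in, while the arm keeps its last pose, push and grip.
It also fails if it takes over 51 s, if anything falls off the work surface, if the arm or the gripper's body presses on something with over 40 N, if the wrist force passes 120 N, or if a joint passes its speed limit or range.

## Working session

There is one attempt and no reset: what is moved stays moved. The work goes in short steps, Python scripts to look and compute and a tool call to move; the robot and the scene stay as the last step left them, time stands still between calls to the robot, and variables do not carry over. Pictures are saved under pics/ and viewed, at most 10 in all, crops included, and the job is handed in when it is done.

Besides the shell and the picture viewer there is one more tool, called by a JSON object that holds its "fn" and its "kwargs". apply_moves: Moves the arm, as the interface text tells. Its arguments: {"type":"object","properties":{"deltas":{"type":"array","items":{"type":"object","properties":{"x":{"type":"number"},"y":{"type":"number"},"z":{"type":"number"},"rx":{"type":"number"},"ry":{"type":"number"},"rz":{"type":"number"},"gripper":{"type":"number"}}}},"grip_force":{"type":"number"}},"required":["deltas"]}

```bash
mkdir -p pics; cat > h.py <<'E'
import numpy as np, cv2, pickle
from station import ctrl, eyes
def grab(n):
    o=ctrl.get_obs(); d=eyes.get_image(n); d=dict(d); d['obs']=o
    if n=='wrist':
        M=np.eye(4);M[:3,:3]=o['tcp_rot'];M[:3,3]=o['tool_pos'];C=np.linalg.inv(M@d['mount']);d['R']=C[:3,:3];d['t']=C[:3,3]
    pickle.dump(d,open(n+'.pkl','wb')); return d
def load(n): return pickle.load(open(n+'.pkl','rb'))
def cast(d,u,v,z):
    r=d['R'].T@np.linalg.solve(d['intrinsics'],[u,v,1]); c=-d['R'].T@d['t']
    return c+r*(z-c[2])/r[2]
def cloud(d):
    v,u=np.mgrid[:480,:640]; K=d['intrinsics']; z=d['z_map']
    p=np.stack([(u-K[0,2])/K[0,0]*z,(v-K[1,2])/K[1,1]*z,z],-1)
    P=(p-d['t'])@d['R']; P[z==0]=np.nan; return P
E
python3 - <<'E'
from h import *
o=ctrl.get_obs();print(o)
for n in('top','scene'):
    d=grab(n);cv2.imwrite(f'pics/{n}.png',d['color']);print(n,-d['R'].T@d['t'],d['intrinsics'][0,0])
E
```

```text
{'time': 0.0, 'joint_pos': array([ 9.86995358e-01,  2.76580729e-01,  1.50617144e+00, -1.56626164e-05,
        1.36072708e+00, -1.20999987e-01]), 'joint_velocities': array([ 0.0007581 , -0.00082032, -0.00100625, -0.00066447,  0.00067624,
        0.00199139]), 'tau': array([ 1.63918026e-03, -4.16779125e+01, -2.45806736e+01,  1.38607006e-04,
        1.07262027e-02,  2.50377362e-06]), 'tool_pos': array([0.25643382, 0.51407238, 0.25243257]), 'tcp_rot': array([[-8.94806849e-01,  4.46452291e-01, -1.02710557e-03],
       [ 4.46453422e-01,  8.94805475e-01, -1.58256369e-03],
       [ 2.12520502e-04, -1.87464362e-03, -9.99998220e-01]]), 'wrist_force': array([ 0.03510832, -0.12435083, -0.00550617]), 'wrist_torque': array([-0.00308267, -0.01776043,  0.0693865 ]), 'grip_force': 0.0, 'finger_gap': 0.08580501869232032}
top [0.32698585 0.03419427 1.30199287] 574.9687669683415
scene [-0.0126732  -0.69076608  0.7447703 ] 613.8000555623604
```

View pics/top.png

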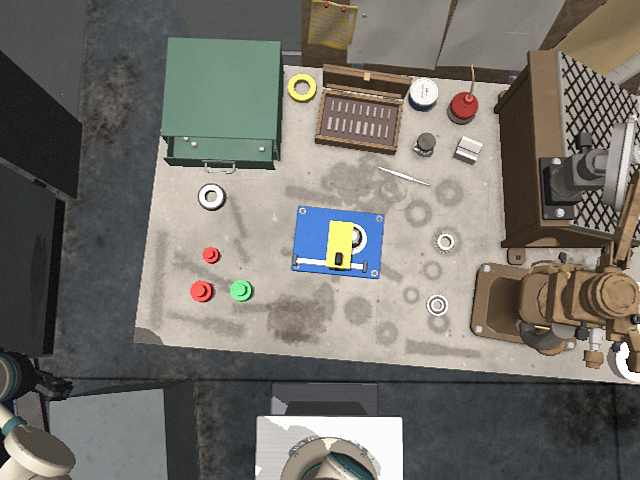

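View pics/scene.png

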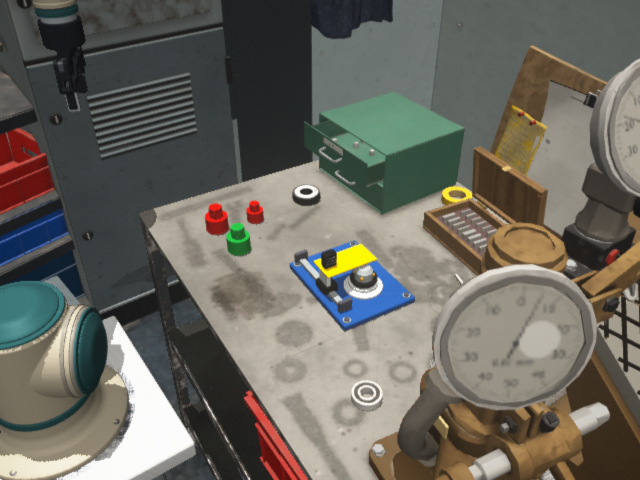

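The top view shows two red caps, at (201,291) (large) and (211,255) (small), and a green one at (241,291). The fixture is at (337,242), with its stud at (357,238) and the black guard grip at (339,258). The scene view agrees. The cap meant should be the larger red one at (201,291); I'll confirm that with a crop and measurements.

```bash
python3 - <<'E'
from h import *
d=load('top');P=cloud(d);hsv=cv2.cvtColor(d['color'],cv2.COLOR_BGR2HSV);H,S,V=cv2.split(hsv)
roi=np.zeros((480,640),bool);roi[180:320,150:480]=1
def comps(m,name,zs=None):
    n,l,st,c=cv2.connectedComponentsWithStats((m&roi).astype(np.uint8))
    for i in range(1,n):
        if st[i,4]<25: continue
        p=P[l==i];z=np.nanpercentile(p[:,2],95);
        tp=p[p[:,2]>z-.005]
        print(name,st[i],c[i].round(1),'ztop',z.round(4),'topmean',np.nanmean(tp,0).round(4),'ext',(np.nanmax(p,0)-np.nanmin(p,0)).round(3))
comps(((H<8)|(H>172))&(S>150)&(V>60),'red')
comps((H>45)&(H<85)&(S>130),'green')
ym=(H>20)&(H<35)&(S>150)
comps(ym,'yellow')
bm=(H>100)&(H<125)&(S>150);comps(bm,'blue')
m=(bm&roi).astype(np.uint8);m=cv2.morphologyEx(m,cv2.MORPH_CLOSE,np.ones((25,25)))
r=cv2.minAreaRect(max(cv2.findContours(m,0,1)[0],key=cv2.contourArea));print('base',r,np.array([cast(d,*q,.012)[:2] for q in cv2.boxPoints(r)]).round(4))
r=cv2.minAreaRect(max(cv2.findContours((ym&roi).astype(np.uint8),0,1)[0],key=cv2.contourArea));print('guard',r,np.array([cast(d,*q,.066)[:2] for q in cv2.boxPoints(r)]).round(4))
g=roi&(P[...,2]>.085);comps(g&(np.mgrid[:480,:640][1]>300),'grip')
g=roi&(P[...,2]>.047)&(P[...,2]<.062)&(np.mgrid[:480,:640][1]>300)&~ym;comps(g,'stud')
a=cv2.resize(d['color'][200:320,180:400],None,fx=3.6,fy=3.6,interpolation=cv2.INTER_CUBIC);cv2.imwrite('pics/crop.png',a)
E
```

```text
red [203 247  16  17 186] [210.4 254.8] ztop 0.045 topmean [0.5012 0.2708 0.0431] ext [0.034 0.037 0.048]
red [191 281  22  21 296] [201.1 290.6] ztop 0.0575 topmean [0.4199 0.2875 0.0555] ext [0.044 0.048 0.059]
green [238 288  14  14  28] [246.6 296.6] ztop 0.037 topmean [0.4037 0.1947 0.0357] ext [0.028 0.029 0.036]
blue [ 292  206   92   73 3481] [335.9 239.6] ztop 0.0167 topmean [ 0.541  -0.0079  0.0141] ext [0.164 0.207 0.034]
base ((337.6336669921875, 242.16336059570312), (87.06575775146484, 64.47840881347656), 5.7105937004089355) [[ 0.4697  0.0909]
 [ 0.6177  0.0793]
 [ 0.6006 -0.1197]
 [ 0.4527 -0.1047]]
guard ((347.5, 268.0), (1.0, 0.0), 180.0) [[ 0.4696 -0.0344]
 [ 0.4696 -0.0344]
 [ 0.4695 -0.0323]
 [ 0.4695 -0.0323]]
grip [335 252   9  13  95] [338.5 257.8] ztop 0.0999 topmean [ 0.4885 -0.013   0.0975] ext [0.026 0.017 0.017]
stud [352 229   8  15  86] [355.4 236.1] ztop 0.0599 topmean [ 0.544  -0.0492  0.0576] ext [0.032 0.016 0.014]
```

View pics/crop.png

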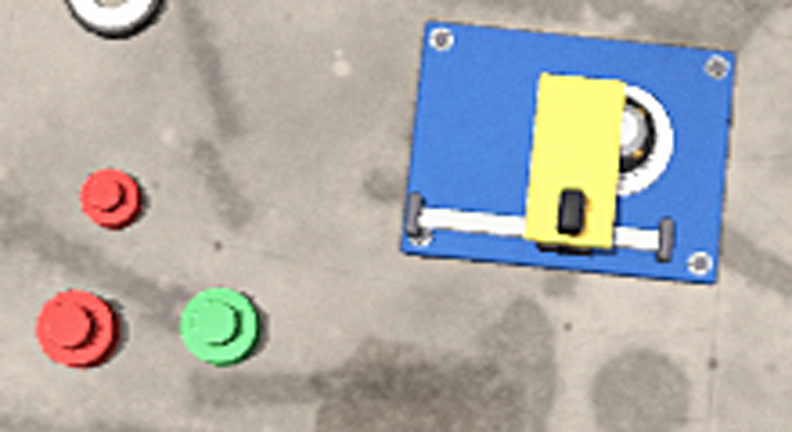

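The crop confirms the large red cap at (201,291): red and about 46 mm in diameter. The smaller red one at (211,255) has a top of only about 43 mm, and the green one is excluded. I'll plan the push on the guard next.

```bash
cat >> h.py <<'E'
def plan(pos,yang,n):
    """constant row (tool units) taking the tool to pos, tool pointing down, tool y at world angle yang(deg), in n rows"""
    from scipy.spatial.transform import Rotation as Ro
    o=ctrl.get_obs();R0=o['tcp_rot'];a=np.radians(yang);y=np.array([np.cos(a),np.sin(a),0]);z=np.array([0,0,-1.]);R1=np.c_[np.cross(y,z),y,z]
    w=Ro.from_matrix(R0.T@R1).as_rotvec();A=sum(Ro.from_rotvec(w*k/n).as_matrix() for k in range(n))
    p=np.linalg.solve(A,R0.T@(np.array(pos)-o['tool_pos']))
    print(n,'rows xyz',(p/.04).round(3),'r',(np.degrees(w)/n/5).round(3))
E
python3 - <<'E'
from h import *
print(ctrl.finger_overhang)
plan([.4846,-.0578,.20],-5,20)
E
```

```text
0.022
20 rows xyz [-0.807 -0.131  0.066] r [-0.001  0.     0.685]
```

{"fn": "apply_moves", "kwargs": {"deltas": [{"x":-0.807,"y":-0.131,"z":0.066,"rz":0.685,"gripper":1},{"x":-0.807,"y":-0.131,"z":0.066,"rz":0.685,"gripper":1},{"x":-0.807,"y":-0.131,"z":0.066,"rz":0.685,"gripper":1},{"x":-0.807,"y":-0.131,"z":0.066,"rz":0.685,"gripper":1},{"x":-0.807,"y":-0.131,"z":0.066,"rz":0.685,"gripper":1},{"x":-0.807,"y":-0.131,"z":0.066,"rz":0.685,"gripper":1},{"x":-0.807,"y":-0.131,"z":0.066,"rz":0.685,"gripper":1},{"x":-0.807,"y":-0.131,"z":0.066,"rz":0.685,"gripper":1},{"x":-0.807,"y":-0.131,"z":0.066,"rz":0.685,"gripper":1},{"x":-0.807,"y":-0.131,"z":0.066,"rz":0.685,"gripper":1}]}}

```text
$.deltas[0]: bad value
```

{"fn": "apply_moves", "kwargs": {"deltas": [{"x":-0.807,"y":-0.131,"z":0.066,"rz":0.685,"gripper":1},{"x":-0.807,"y":-0.131,"z":0.066,"rz":0.685,"gripper":1},{"x":-0.807,"y":-0.131,"z":0.066,"rz":0.685,"gripper":1},{"x":-0.807,"y":-0.131,"z":0.066,"rz":0.685,"gripper":1},{"x":-0.807,"y":-0.131,"z":0.066,"rz":0.685,"gripper":1},{"x":-0.807,"y":-0.131,"z":0.066,"rz":0.685,"gripper":1},{"x":-0.807,"y":-0.131,"z":0.066,"rz":0.685,"gripper":1},{"x":-0.807,"y":-0.131,"z":0.066,"rz":0.685,"gripper":1},{"x":-0.807,"y":-0.131,"z":0.066,"rz":0.685,"gripper":1},{"x":-0.807,"y":-0.131,"z":0.066,"rz":0.685,"gripper":1},{"gripper":1},{"gripper":1}]}}

```text
$.deltas[0]: bad value
```

```bash
python3 - <<'E'
from h import *
d=grab('wrist');cv2.imwrite('pics/w1.png',d['color'])
plan([.4846,-.0578,.10],-5,5)
E
```

```text
5 rows xyz [-3.16  -0.808  0.764] r [-3.000e-03  2.000e-03  2.739e+00]
```

View pics/w1.png

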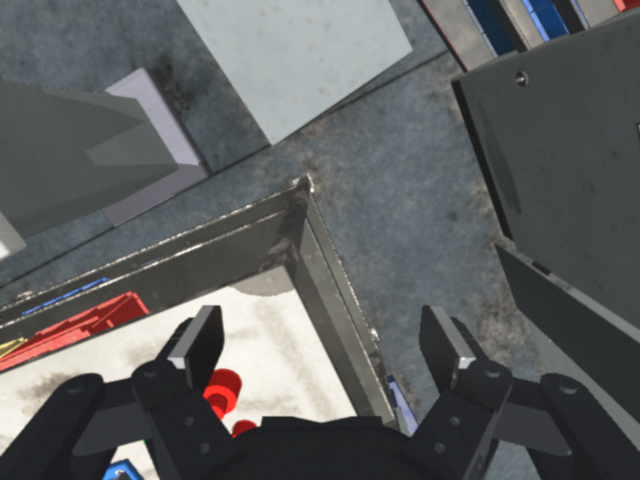

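The picture shows the start pose, since the rows were refused, with a red cap near (225,390). I'll try again with every key present and rounder numbers.

{"fn": "apply_moves", "kwargs": {"deltas": [{"x":-0.8,"y":-0.15,"z":0.05,"rx":0,"ry":0,"rz":0.7,"gripper":1},{"x":-0.8,"y":-0.15,"z":0.05,"rx":0,"ry":0,"rz":0.7,"gripper":1},{"x":-0.8,"y":-0.15,"z":0.05,"rx":0,"ry":0,"rz":0.7,"gripper":1},{"x":-0.8,"y":-0.15,"z":0.05,"rx":0,"ry":0,"rz":0.7,"gripper":1},{"x":-0.8,"y":-0.15,"z":0.05,"rx":0,"ry":0,"rz":0.7,"gripper":1},{"x":-0.8,"y":-0.15,"z":0.05,"rx":0,"ry":0,"rz":0.7,"gripper":1},{"x":-0.8,"y":-0.15,"z":0.05,"rx":0,"ry":0,"rz":0.7,"gripper":1},{"x":-0.8,"y":-0.15,"z":0.05,"rx":0,"ry":0,"rz":0.7,"gripper":1},{"x":-0.8,"y":-0.15,"z":0.05,"rx":0,"ry":0,"rz":0.7,"gripper":1},{"x":-0.8,"y":-0.15,"z":0.05,"rx":0,"ry":0,"rz":0.7,"gripper":1}]}}

```text
time: 0.98
tool_pos: [0.4509, 0.2574, 0.2329]
tcp_rot: [[-0.474, 0.88, -0.0], [0.88, 0.474, 0.0], [0.0, -0.0, -1.0]]
wrist_force: [0.3, -0.5, 0.3]
finger_gap: -0.0001
grip_force: 0.0
```

{"fn": "apply_moves", "kwargs": {"deltas": [{"x":-0.8,"y":-0.15,"z":0.05,"rx":0,"ry":0,"rz":0.7,"gripper":1},{"x":-0.8,"y":-0.15,"z":0.05,"rx":0,"ry":0,"rz":0.7,"gripper":1},{"x":-0.8,"y":-0.15,"z":0.05,"rx":0,"ry":0,"rz":0.7,"gripper":1},{"x":-0.8,"y":-0.15,"z":0.05,"rx":0,"ry":0,"rz":0.7,"gripper":1},{"x":-0.8,"y":-0.15,"z":0.05,"rx":0,"ry":0,"rz":0.7,"gripper":1},{"x":-0.8,"y":-0.15,"z":0.05,"rx":0,"ry":0,"rz":0.7,"gripper":1},{"x":-0.8,"y":-0.15,"z":0.05,"rx":0,"ry":0,"rz":0.7,"gripper":1},{"x":-0.8,"y":-0.15,"z":0.05,"rx":0,"ry":0,"rz":0.7,"gripper":1},{"x":-0.8,"y":-0.15,"z":0.05,"rx":0,"ry":0,"rz":0.7,"gripper":1},{"x":-0.8,"y":0,"z":0.05,"rx":0,"ry":0,"rz":0.4,"gripper":1},{"x":0,"y":0,"z":0,"rx":0,"ry":0,"rz":0,"gripper":1},{"x":0,"y":0,"z":0,"rx":0,"ry":0,"rz":0,"gripper":1}]}}

```text
time: 1.98
tool_pos: [0.4677, -0.0631, 0.213]
tcp_rot: [[0.091, 0.996, -0.001], [0.996, -0.091, 0.001], [0.001, -0.001, -1.0]]
wrist_force: [0.3, 0.1, -0.4]
finger_gap: -0.0002
grip_force: 0.0
```

```bash
python3 - <<'E'
from h import *
d=grab('wrist');cv2.imwrite('pics/w2.png',d['color'])
plan([.4846,-.0578,.10],-5,5)
E
```

```text
5 rows xyz [0.028 0.082 0.565] r [-0.001 -0.002 -0.004]
```

View pics/w2.png

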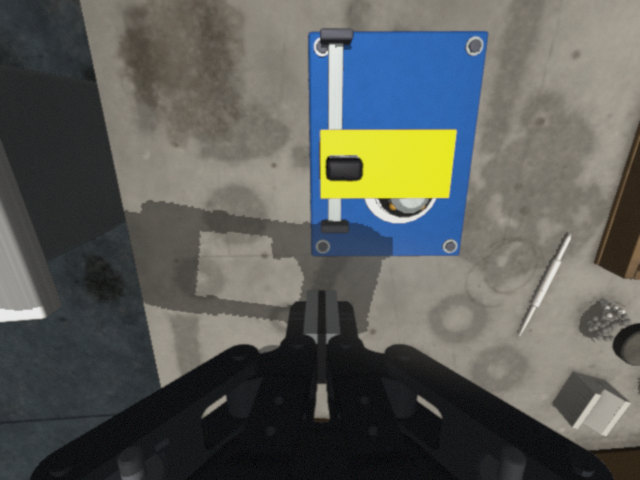

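The wrist view shows the grip at (344,168), the yellow plate, and the stud half covered at (405,203). The fingers sit to the -y side of the grip. I'll check the fixture geometry from here.

```bash
python3 - <<'E'
from h import *
d=load('wrist')
print('grip',cast(d,344,162,.096)); 
for q in[(322,47),(475,45),(450,246),(323,246)]:print(cast(d,*q,.012).round(4))
hsv=cv2.cvtColor(d['color'],cv2.COLOR_BGR2HSV);H,S,V=cv2.split(hsv)
m=((H>20)&(H<35)&(S>150)).astype(np.uint8);r=cv2.minAreaRect(max(cv2.findContours(m,0,1)[0],key=cv2.contourArea));print(r,[cast(d,*q,.066).round(4) for q in cv2.boxPoints(r)])
P=cloud(d);g=(P[...,2]>.088)&(np.mgrid[:480,:640][0]<250);print(np.nanmean(P[g],0))
E
```

```text
grip [ 0.489122  -0.0083883  0.096    ]
[0.4821 0.0777 0.012 ]
[0.6089 0.0675 0.012 ]
[ 0.593  -0.1094  0.012 ]
[ 0.4671 -0.0978  0.012 ]
((387.5, 164.0), (68.0, 135.0), 90.0) [array([0.4746, 0.0132, 0.066 ]), array([0.5746, 0.004 , 0.066 ]), array([ 0.5763, -0.0477,  0.066 ]), array([ 0.4699, -0.0379,  0.066 ])]
[ 0.48885017 -0.01290991  0.09522424]
```

{"fn": "apply_moves", "kwargs": {"deltas": [{"x":0,"y":0.1,"z":0.5,"rx":0,"ry":0,"rz":0,"gripper":1},{"x":0,"y":0.1,"z":0.5,"rx":0,"ry":0,"rz":0,"gripper":1},{"x":0,"y":0.1,"z":0.5,"rx":0,"ry":0,"rz":0,"gripper":1},{"x":0,"y":0.1,"z":0.5,"rx":0,"ry":0,"rz":0,"gripper":1},{"x":0,"y":0.05,"z":0.5,"rx":0,"ry":0,"rz":0,"gripper":1},{"x":0,"y":0,"z":0.3,"rx":0,"ry":0,"rz":0,"gripper":1},{"x":0,"y":0,"z":0,"rx":0,"ry":0,"rz":0,"gripper":1}]}}

```text
time: 2.62
tool_pos: [0.4841, -0.0612, 0.0988]
tcp_rot: [[0.085, 0.996, -0.006], [0.996, -0.085, 0.002], [0.002, -0.006, -1.0]]
wrist_force: [-0.3, 0.0, 0.1]
finger_gap: -0.0002
grip_force: 0.0
```

{"fn": "apply_moves", "kwargs": {"deltas": [{"x":0.3,"y":0,"z":0,"rx":0,"ry":0,"rz":0,"gripper":1},{"x":0.2,"y":0,"z":0,"rx":0,"ry":0,"rz":0,"gripper":1},{"x":0.2,"y":0,"z":0,"rx":0,"ry":0,"rz":0,"gripper":1},{"x":0.15,"y":0,"z":0,"rx":0,"ry":0,"rz":0,"gripper":1},{"x":0.15,"y":0,"z":0,"rx":0,"ry":0,"rz":0,"gripper":1},{"x":0.15,"y":0,"z":0,"rx":0,"ry":0,"rz":0,"gripper":1},{"x":0.15,"y":0,"z":0,"rx":0,"ry":0,"rz":0,"gripper":1},{"x":0.15,"y":0,"z":0,"rx":0,"ry":0,"rz":0,"gripper":1},{"x":0.15,"y":0,"z":0,"rx":0,"ry":0,"rz":0,"gripper":1},{"x":0.15,"y":0,"z":0,"rx":0,"ry":0,"rz":0,"gripper":1},{"x":0.15,"y":0,"z":0,"rx":0,"ry":0,"rz":0,"gripper":1}]}}

```text
time: 3.53
tool_pos: [0.4927, 0.0128, 0.1013]
tcp_rot: [[0.088, 0.996, 0.0], [0.996, -0.088, 0.0], [0.0, 0.0, -1.0]]
wrist_force: [1.0, -1.9, 0.8]
finger_gap: -0.0002
grip_force: 0.9
```

{"fn": "apply_moves", "kwargs": {"deltas": [{"x":0.1,"y":0,"z":0,"rx":0,"ry":0,"rz":0,"gripper":1},{"x":0.1,"y":0,"z":0,"rx":0,"ry":0,"rz":0,"gripper":1},{"x":0.1,"y":0,"z":0,"rx":0,"ry":0,"rz":0,"gripper":1},{"x":0,"y":0,"z":0,"rx":0,"ry":0,"rz":0,"gripper":1}]}}

```text
time: 3.87
tool_pos: [0.4934, 0.0252, 0.1012]
tcp_rot: [[0.087, 0.996, -0.001], [0.996, -0.087, 0.001], [0.001, -0.001, -1.0]]
wrist_force: [0.2, 0.0, 0.5]
finger_gap: -0.0002
grip_force: 0.0
```

{"fn": "apply_moves", "kwargs": {"deltas": [{"x":0.1,"y":0,"z":0,"rx":0,"ry":0,"rz":0,"gripper":1},{"x":0.05,"y":0,"z":0,"rx":0,"ry":0,"rz":0,"gripper":1},{"x":0.05,"y":0,"z":0,"rx":0,"ry":0,"rz":0,"gripper":1}]}}

```text
time: 4.12
tool_pos: [0.4936, 0.0279, 0.1012]
tcp_rot: [[0.083, 0.997, -0.002], [0.997, -0.083, -0.01], [-0.01, -0.001, -1.0]]
wrist_force: [-2.1, -21.4, 2.0]
finger_gap: -0.0001
grip_force: 10.8
```

{"fn": "apply_moves", "kwargs": {"deltas": [{"x":-0.4,"y":0,"z":0,"rx":0,"ry":0,"rz":0,"gripper":1},{"x":-0.5,"y":0,"z":-0.5,"rx":0,"ry":0,"rz":0,"gripper":1},{"x":-0.8,"y":0,"z":-0.8,"rx":0,"ry":0,"rz":0,"gripper":1},{"x":-0.8,"y":0.2,"z":-0.8,"rx":0,"ry":0,"rz":0,"gripper":1},{"x":-0.8,"y":0.4,"z":-0.4,"rx":0,"ry":0,"rz":0,"gripper":1},{"x":-0.5,"y":0.4,"z":0,"rx":0,"ry":0,"rz":0,"gripper":1},{"x":0,"y":0,"z":0,"rx":0,"ry":0,"rz":0,"gripper":1},{"x":0,"y":0,"z":0,"rx":0,"ry":0,"rz":0,"gripper":1}]}}

```text
time: 4.78
tool_pos: [0.5207, -0.1177, 0.1955]
tcp_rot: [[0.09, 0.996, -0.001], [0.996, -0.09, 0.001], [0.001, -0.001, -1.0]]
wrist_force: [-1.0, 0.9, -0.2]
finger_gap: 0.0002
grip_force: 0.0
```

```bash
python3 - <<'E'
from h import *
d=grab('wrist');t=grab('top')
a=cv2.resize(t['color'][180:300,280:400],(480,480),interpolation=cv2.INTER_CUBIC)
cv2.imwrite('pics/w3.png',np.hstack([cv2.resize(d['color'],(640,480))[:,160:480],a]))
for n,D in(('wrist',d),('top',t)):
    P=cloud(D);c=-D['R'].T@D['t'];print(n,'cam',c.round(3))
    rr=np.hypot(P[...,0]-.543,P[...,1]+.043)
    m=(rr<.025)&(P[...,2]>.045)&(P[...,2]<.064);print(m.sum(),np.nanmean(P[m],0),np.nanmedian(P[m],0))
    g=(P[...,2]>.088)&(P[...,2]<.105)&(np.hypot(P[...,0]-.494,P[...,1]-.047)<.04);print('grip',np.nanmean(P[g],0))
print(ctrl.get_obs()['tool_pos'],ctrl.get_obs()['wrist_force'])
E
```

```text
wrist cam [ 0.529 -0.037  0.316]
1797 [ 0.54431444 -0.0435235   0.05449588] [ 0.54422146 -0.04340734  0.05576715]
grip [nan nan nan]
top cam [0.327 0.034 1.302]
188 [ 0.54247002 -0.04328468  0.05501282] [ 0.54210835 -0.04335627  0.05509174]
grip [0.4929108  0.04634567 0.0953774 ]
[ 0.51939919 -0.11602036  0.19485488] [-0.55033077  0.25560883 -0.32594368]<stdin>:9: RuntimeWarning: Mean of empty slice
```

View pics/w3.png

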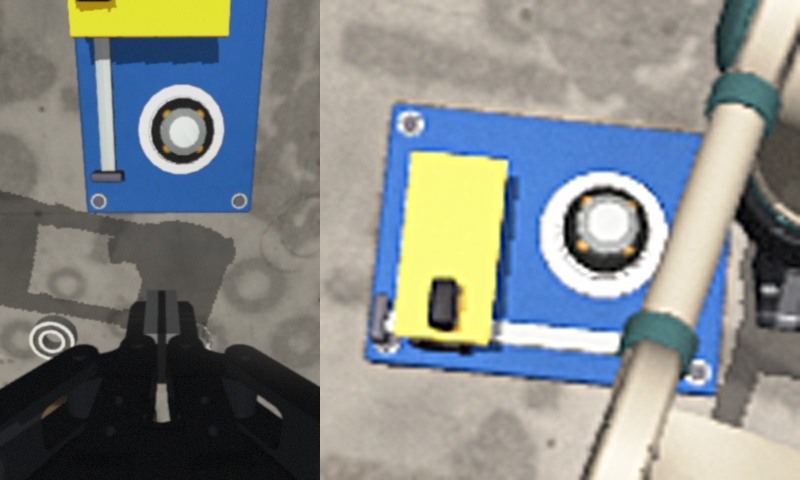

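The guard is at its stop: the grip travelled 59 mm and the push rose to 21 N. The stud at wrist pixel (344,131) is clear. Next I'll refine the stud position and go to look at the cap.

```bash
python3 - <<'E'
from h import *
d=load('wrist');g=cv2.cvtColor(d['color'],cv2.COLOR_BGR2GRAY);hsv=cv2.cvtColor(d['color'],cv2.COLOR_BGR2HSV)
def blob(m,box):
    k=np.zeros_like(m);x0,y0,x1,y1=box;k[y0:y1,x0:x1]=m[y0:y1,x0:x1]
    c=max(cv2.findContours(k.astype(np.uint8),0,1)[0],key=cv2.contourArea);return cv2.fitEllipse(c)
for th in(170,190,200):
    e=blob(g>th,(322,108,365,153));print(th,e,cast(d,*e[0],.057))
e=blob((hsv[...,0]<95)&(g>140)|(g>150),(295,80,390,178));print('seal',e,cast(d,*e[0],.035))
plan([.477,.231,.2],45,11)
E
```

```text
170 ((343.6976623535156, 131.34295654296875), (29.131193161010742, 31.229488372802734), 9.732244491577148) [ 0.54452663 -0.04361321  0.057     ]
190 ((343.6549987792969, 131.36468505859375), (28.353187561035156, 29.58818244934082), 10.3626708984375) [ 0.54449494 -0.04362535  0.057     ]
200 ((343.7094421386719, 131.4080352783203), (27.591552734375, 29.36192512512207), 6.560391426086426) [ 0.54453195 -0.0436587   0.057     ]
seal ((340.7598876953125, 128.84812927246094), (84.63265991210938, 88.83097839355469), 10.468795776367188) [ 0.54368569 -0.0421493   0.035     ]
11 rows xyz [ 0.806  0.153 -0.011] r [-0.002 -0.003 -0.91 ]
```

{"fn": "apply_moves", "kwargs": {"deltas": [{"x":0.8,"y":0.15,"z":0,"rx":0,"ry":0,"rz":-0.9,"gripper":0},{"x":0.8,"y":0.15,"z":0,"rx":0,"ry":0,"rz":-0.9,"gripper":0},{"x":0.8,"y":0.15,"z":0,"rx":0,"ry":0,"rz":-0.9,"gripper":0},{"x":0.8,"y":0.15,"z":0,"rx":0,"ry":0,"rz":-0.9,"gripper":0},{"x":0.8,"y":0.15,"z":0,"rx":0,"ry":0,"rz":-0.9,"gripper":0},{"x":0.8,"y":0.15,"z":0,"rx":0,"ry":0,"rz":-0.9,"gripper":0},{"x":0.8,"y":0.15,"z":0,"rx":0,"ry":0,"rz":-0.9,"gripper":0},{"x":0.8,"y":0.15,"z":0,"rx":0,"ry":0,"rz":-0.9,"gripper":0},{"x":0.8,"y":0.15,"z":0,"rx":0,"ry":0,"rz":-0.9,"gripper":0},{"x":0.8,"y":0.15,"z":0,"rx":0,"ry":0,"rz":-0.9,"gripper":0},{"x":0.8,"y":0.15,"z":0,"rx":0,"ry":0,"rz":-0.9,"gripper":0},{"x":0,"y":0,"z":0,"rx":0,"ry":0,"rz":0,"gripper":0}]}}

```text
time: 5.88
tool_pos: [0.4739, 0.2327, 0.1951]
tcp_rot: [[-0.707, 0.708, -0.005], [0.708, 0.707, 0.003], [0.006, -0.002, -1.0]]
wrist_force: [0.1, -0.8, -0.1]
finger_gap: 0.0425
grip_force: 0.0
```

```bash
python3 - <<'E'
from h import *
d=grab('wrist');hsv=cv2.cvtColor(d['color'],cv2.COLOR_BGR2HSV);H,S,V=cv2.split(hsv);P=cloud(d)
cv2.imwrite('pics/w4.png',d['color'])
m=((H<8)|(H>172))&(S>150)&(V>50)
n,l,st,c=cv2.connectedComponentsWithStats(m.astype(np.uint8))
for i in range(1,n):
    if st[i,4]<300: continue
    p=P[l==i];b=(l==i)&(P[...,2]>.05)
    print(st[i],'ztop',np.nanpercentile(p[:,2],98),'boss',np.nanmean(P[b],0) if b.any() else None,'ext',np.nanmax(P[b],0)-np.nanmin(P[b],0) if b.any() else 0)
    if b.sum()>50:
        e=cv2.fitEllipse(max(cv2.findContours((b&(P[...,2]>.052)).astype(np.uint8),0,1)[0],key=cv2.contourArea));print(e,cast(d,*e[0],.054))
o=ctrl.get_obs();print(o['tool_pos'],o['finger_gap'])
E
```

```text
[ 293   99   58   61 2741] ztop 0.0552890532626829 boss [0.41985008 0.28748361 0.05411495] ext [0.02693852 0.02688648 0.00637434]
((321.90277099609375, 129.78416442871094), (34.690513610839844, 36.42006301879883), 2.435908079147339) [0.41985111 0.28747169 0.054     ]
[ 354  189   41   43 1384] ztop 0.04220174315909114 boss None ext 0
[0.47559725 0.23050458 0.19517115] 0.042348017096246846
```

View pics/w4.png

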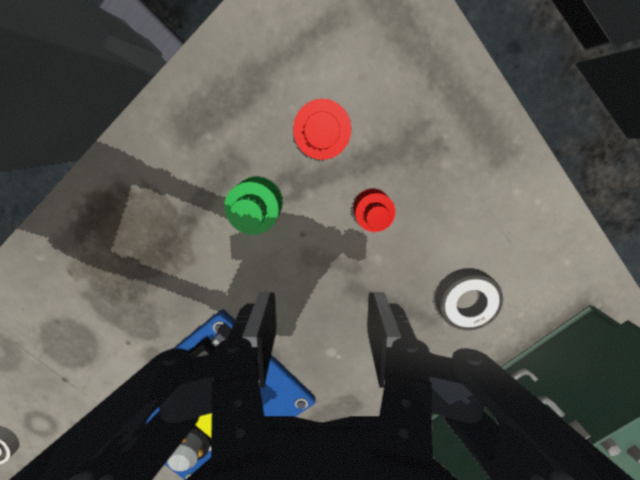

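The large red cap is at (322,130), with its top at 54 mm and a 26.9 mm boss. The green one at (253,205) and the small red one at (375,210) are clear of the finger line.

```bash
python3 - <<'E'
from h import *
plan([.4199,.2875,.195],45,3)
E
```

```text
3 rows xyz [0.664 0.006 0.002] r [-0.007 -0.009 -0.012]
```

{"fn": "apply_moves", "kwargs": {"deltas": [{"x":0.66,"y":0,"z":0,"rx":0,"ry":0,"rz":0,"gripper":0},{"x":0.67,"y":0,"z":0,"rx":0,"ry":0,"rz":0,"gripper":0},{"x":0.67,"y":0,"z":0.3,"rx":0,"ry":0,"rz":0,"gripper":0},{"x":0,"y":0,"z":0.7,"rx":0,"ry":0,"rz":0,"gripper":0},{"x":0,"y":0,"z":0.7,"rx":0,"ry":0,"rz":0,"gripper":0},{"x":0,"y":0,"z":0.7,"rx":0,"ry":0,"rz":0,"gripper":0},{"x":0,"y":0,"z":0.6,"rx":0,"ry":0,"rz":0,"gripper":0},{"x":0,"y":0,"z":0,"rx":0,"ry":0,"rz":0,"gripper":0},{"x":0,"y":0,"z":0,"rx":0,"ry":0,"rz":0,"gripper":0}]}}

```text
time: 6.68
tool_pos: [0.4219, 0.2838, 0.0748]
tcp_rot: [[-0.7, 0.714, -0.003], [0.714, 0.7, -0.002], [0.001, -0.004, -1.0]]
wrist_force: [0.1, 1.7, 0.7]
finger_gap: 0.0429
grip_force: 0.0
```

```bash
python3 - <<'E'
from h import *
plan([.4199,.2875,.058],45,3)
E
```

```text
3 rows xyz [0.034 0.01  0.14 ] r [-0.014 -0.004 -0.037]
```

{"fn": "apply_moves", "kwargs": {"deltas": [{"x":0.05,"y":0,"z":0.15,"rx":0,"ry":0,"rz":0,"gripper":0},{"x":0.05,"y":0,"z":0.15,"rx":0,"ry":0,"rz":0,"gripper":0},{"x":0,"y":0.02,"z":0.12,"rx":0,"ry":0,"rz":0,"gripper":0},{"x":0,"y":0,"z":0,"rx":0,"ry":0,"rz":0,"gripper":0},{"x":0,"y":0,"z":0,"rx":0,"ry":0,"rz":0,"gripper":0}]}}

```text
time: 7.1
tool_pos: [0.421, 0.2882, 0.0592]
tcp_rot: [[-0.701, 0.713, 0.0], [0.713, 0.701, 0.0], [-0.0, 0.0, -1.0]]
wrist_force: [0.7, 0.5, -1.1]
finger_gap: 0.0425
grip_force: 0.0
```

```bash
python3 - <<'E'
from h import *
plan([.4199,.2875,.056],45,1)
d=grab('scene');cv2.imwrite('pics/s2.png',cv2.resize(d['color'][160:280,150:300],(750,600),interpolation=cv2.INTER_CUBIC))
E
```

```text
1 rows xyz [ 0.006 -0.032  0.081] r [ 0.005  0.002 -0.102]
```

View pics/s2.png

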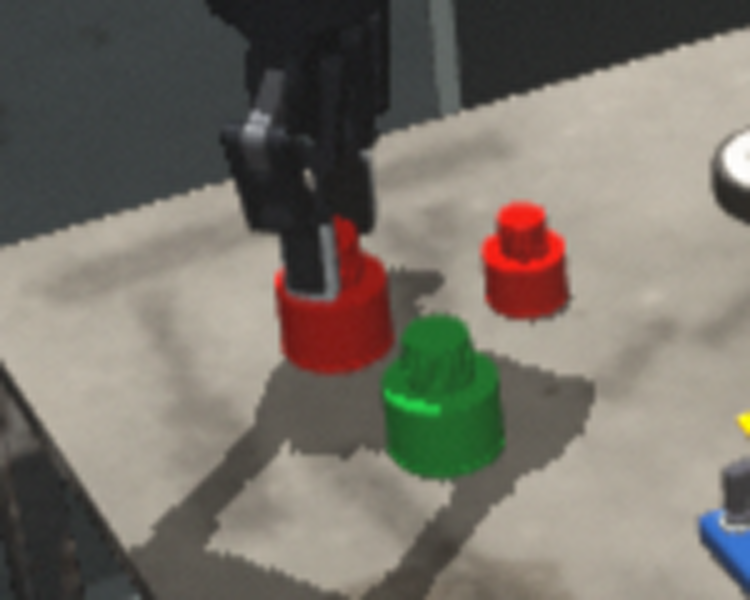

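The view shows the fingers straddling the boss of the larger red cap (crop 335,300), with the tips just above the shoulder. I'll close the gripper.

{"fn": "apply_moves", "kwargs": {"deltas": [{"x":0,"y":-0.02,"z":0.04,"rx":0,"ry":0,"rz":0,"gripper":0.2},{"x":0,"y":0,"z":0,"rx":0,"ry":0,"rz":0,"gripper":1},{"x":0,"y":0,"z":0,"rx":0,"ry":0,"rz":0,"gripper":1},{"x":0,"y":0,"z":0,"rx":0,"ry":0,"rz":0,"gripper":1},{"x":0,"y":0,"z":0,"rx":0,"ry":0,"rz":0,"gripper":1}], "grip_force": 60}}

```text
time: 7.57
tool_pos: [0.4204, 0.2876, 0.0577]
tcp_rot: [[-0.701, 0.713, 0.001], [0.713, 0.701, 0.0], [-0.0, 0.001, -1.0]]
wrist_force: [-0.5, -0.5, 3.9]
finger_gap: 0.0236
grip_force: 58.8
```

{"fn": "apply_moves", "kwargs": {"deltas": [{"x":0,"y":0,"z":-0.2,"rx":0,"ry":0,"rz":0,"gripper":1},{"x":0,"y":0,"z":-0.5,"rx":0,"ry":0,"rz":0,"gripper":1},{"x":0,"y":0,"z":-0.7,"rx":0,"ry":0,"rz":0,"gripper":1},{"x":0,"y":0,"z":-0.7,"rx":0,"ry":0,"rz":0,"gripper":1},{"x":0,"y":0,"z":-0.7,"rx":0,"ry":0,"rz":0,"gripper":1},{"x":0,"y":0,"z":-0.6,"rx":0,"ry":0,"rz":0,"gripper":1},{"x":0,"y":0,"z":0,"rx":0,"ry":0,"rz":0,"gripper":1},{"x":0,"y":0,"z":0,"rx":0,"ry":0,"rz":0,"gripper":1}]}}

```text
time: 8.23
tool_pos: [0.4208, 0.2879, 0.1948]
tcp_rot: [[-0.701, 0.713, 0.003], [0.713, 0.701, 0.002], [-0.001, 0.003, -1.0]]
wrist_force: [0.0, -0.2, -1.3]
finger_gap: 0.0239
grip_force: 59.0
```

```bash
python3 - <<'E'
from h import *
d=grab('scene');P=cloud(d);hsv=cv2.cvtColor(d['color'],cv2.COLOR_BGR2HSV);H,S,V=cv2.split(hsv)
o=ctrl.get_obs();t=o['tool_pos'];print(t,o['finger_gap'],o['wrist_force'])
m=((H<8)|(H>172))&(S>150)&(V>50)&(np.hypot(P[...,0]-t[0],P[...,1]-t[1])<.05);p=P[m]
print(m.sum(),np.nanpercentile(p,[2,50,98],axis=0)-t)
cv2.imwrite('pics/s3.png',cv2.resize(d['color'][100:260,140:300],(600,600),interpolation=cv2.INTER_CUBIC))
plan([.5438,-.0432,.19],-5,11)
E
```

```text
[0.41983632 0.28737088 0.19329908] 0.02385482510217338 [ 0.1875184  -0.03865632 -1.60521803]
483 [[-0.02227048 -0.02281148 -0.05472688]
 [-0.00545183 -0.01442424 -0.03341109]
 [ 0.01955221  0.01003764 -0.00291928]]
11 rows xyz [-0.827 -0.021  0.007] r [-0.  -0.   0.9]
```

View pics/s3.png

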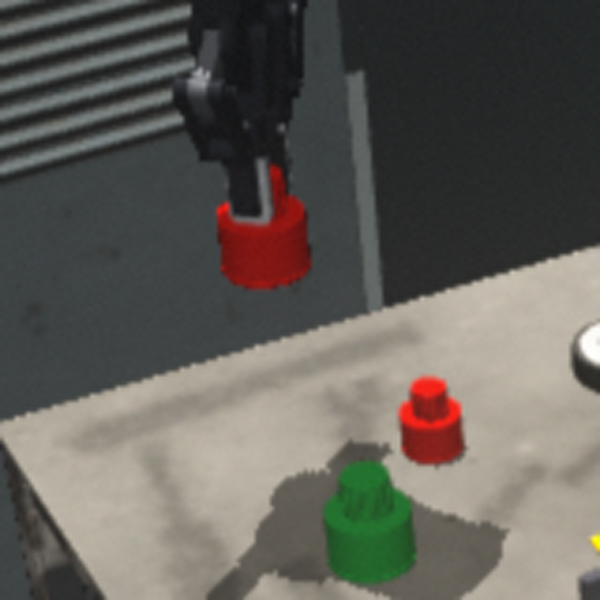

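The cap is held upright with the fingertips at its shoulder, at crop (262,220), and its mouth is about 57 mm below the TCP. I'll move it over the stud.

{"fn": "apply_moves", "kwargs": {"deltas": [{"x":-0.83,"y":0,"z":0,"rx":0,"ry":0,"rz":0.9,"gripper":1},{"x":-0.83,"y":0,"z":0,"rx":0,"ry":0,"rz":0.9,"gripper":1},{"x":-0.83,"y":0,"z":0,"rx":0,"ry":0,"rz":0.9,"gripper":1},{"x":-0.83,"y":0,"z":0,"rx":0,"ry":0,"rz":0.9,"gripper":1},{"x":-0.83,"y":0,"z":0,"rx":0,"ry":0,"rz":0.9,"gripper":1},{"x":-0.83,"y":0,"z":0,"rx":0,"ry":0,"rz":0.9,"gripper":1},{"x":-0.83,"y":0,"z":0,"rx":0,"ry":0,"rz":0.9,"gripper":1},{"x":-0.83,"y":0,"z":0,"rx":0,"ry":0,"rz":0.9,"gripper":1},{"x":-0.83,"y":0,"z":0,"rx":0,"ry":0,"rz":0.9,"gripper":1},{"x":-0.83,"y":0,"z":0,"rx":0,"ry":0,"rz":0.9,"gripper":1},{"x":-0.8,"y":0,"z":0,"rx":0,"ry":0,"rz":0.9,"gripper":1},{"x":0,"y":0,"z":0,"rx":0,"ry":0,"rz":0,"gripper":1}]}}

```text
time: 9.28
tool_pos: [0.552, -0.045, 0.191]
tcp_rot: [[0.094, 0.996, -0.004], [0.996, -0.094, -0.003], [-0.003, -0.004, -1.0]]
wrist_force: [0.4, 0.3, -1.2]
finger_gap: 0.0236
grip_force: 58.8
```

```bash
python3 - <<'E'
from h import *
d=grab('wrist')
o=ctrl.get_obs();print(o['tool_pos'],o['finger_gap'])
plan([.5438,-.0432,.125],-5,4)
E
```

```text
[ 0.55172556 -0.04220547  0.19110172] 0.02381385172208904
4 rows xyz [-0.011 -0.048  0.413] r [-0.012  0.001 -0.013]
```

{"fn": "apply_moves", "kwargs": {"deltas": [{"x":0,"y":-0.05,"z":0.4,"rx":0,"ry":0,"rz":0,"gripper":1},{"x":0,"y":-0.05,"z":0.4,"rx":0,"ry":0,"rz":0,"gripper":1},{"x":0,"y":-0.05,"z":0.4,"rx":0,"ry":0,"rz":0,"gripper":1},{"x":-0.03,"y":-0.05,"z":0.4,"rx":0,"ry":0,"rz":0,"gripper":1},{"x":0,"y":0,"z":0,"rx":0,"ry":0,"rz":0,"gripper":1},{"x":0,"y":0,"z":0,"rx":0,"ry":0,"rz":0,"gripper":1},{"x":0,"y":0,"z":0,"rx":0,"ry":0,"rz":0,"gripper":1}]}}

```text
time: 9.92
tool_pos: [0.545, -0.0394, 0.1295]
tcp_rot: [[0.087, 0.996, -0.0], [0.996, -0.087, 0.0], [0.0, -0.0, -1.0]]
wrist_force: [-0.2, -0.6, 0.5]
finger_gap: 0.0236
grip_force: 58.9
```

```bash
python3 - <<'E'
from h import *
plan([.5438,-.0432,.125],-5,1)
for n in('top','scene'):
    d=grab(n);P=cloud(d);t=ctrl.get_obs()['tool_pos'];print(t)
    hsv=cv2.cvtColor(d['color'],cv2.COLOR_BGR2HSV);H,S,V=cv2.split(hsv)
    m=((H<8)|(H>172))&(S>150)&(V>40)&(np.hypot(P[...,0]-t[0],P[...,1]-t[1])<.06)
    print(n,m.sum(),np.nanpercentile(P[m],[1,50,99],axis=0).round(4) if m.any() else '')
a=d['color'][200:330,290:430];cv2.imwrite('pics/s4.png',cv2.resize(a,(640,594),interpolation=cv2.INTER_CUBIC))
E
```

```text
1 rows xyz [-0.097 -0.021  0.111] r [-0.001 -0.005  0.007]
[ 0.54539202 -0.03963008  0.1299595 ]
top 60 [[ 0.5106 -0.0367  0.0327]
 [ 0.5331 -0.0215  0.1008]
 [ 0.5456 -0.0122  0.2408]]
[ 0.54552784 -0.03977903  0.13022194]
scene 626 [[ 0.5224 -0.0619  0.074 ]
 [ 0.5382 -0.0503  0.101 ]
 [ 0.5599 -0.0288  0.1278]]
```

View pics/s4.png

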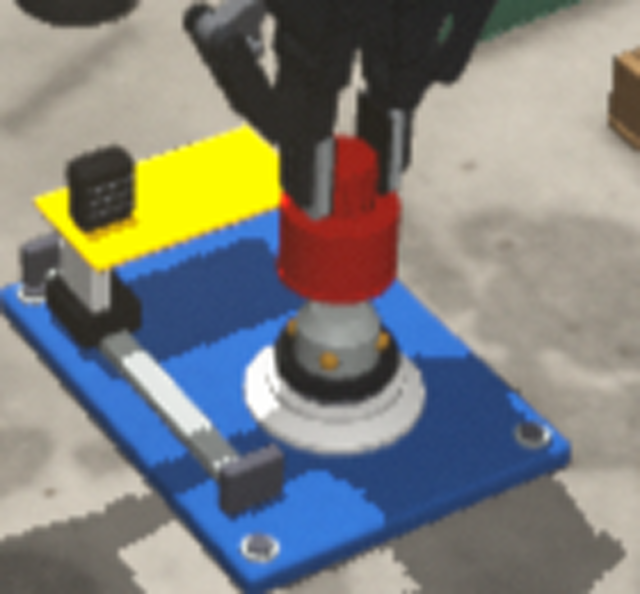

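The cap hangs right above the stud at crop (340,300), with the guard open. I'll apply the small lateral correction (-y), then descend.

{"fn": "apply_moves", "kwargs": {"deltas": [{"x":-0.09,"y":-0.03,"z":0.1,"rx":0,"ry":0,"rz":0,"gripper":1},{"x":0,"y":0,"z":0.1,"rx":0,"ry":0,"rz":0,"gripper":1},{"x":0,"y":0,"z":0,"rx":0,"ry":0,"rz":0,"gripper":1},{"x":0,"y":0,"z":0,"rx":0,"ry":0,"rz":0,"gripper":1}]}}

```text
time: 10.35
tool_pos: [0.543, -0.0436, 0.1212]
tcp_rot: [[0.088, 0.996, -0.0], [0.996, -0.088, 0.0], [0.0, -0.0, -1.0]]
wrist_force: [0.3, 0.2, -1.3]
finger_gap: 0.0239
grip_force: 58.9
```

```bash
python3 - <<'E'
from h import *
plan([.5438,-.0432,.112],-5,1)
E
```

```text
1 rows xyz [0.011 0.02  0.23 ] r [-0.005 -0.002 -0.007]
```

{"fn": "apply_moves", "kwargs": {"deltas": [{"x":0,"y":0.02,"z":0.1,"rx":0,"ry":0,"rz":0,"gripper":1},{"x":0,"y":0,"z":0.1,"rx":0,"ry":0,"rz":0,"gripper":1},{"x":0,"y":0,"z":0.1,"rx":0,"ry":0,"rz":0,"gripper":1},{"x":0,"y":0,"z":0.08,"rx":0,"ry":0,"rz":0,"gripper":1},{"x":0,"y":0,"z":0,"rx":0,"ry":0,"rz":0,"gripper":1}]}}

```text
time: 10.77
tool_pos: [0.5434, -0.0435, 0.1052]
tcp_rot: [[0.087, 0.996, -0.002], [0.996, -0.087, 0.001], [0.0, -0.002, -1.0]]
wrist_force: [0.6, 0.5, -0.3]
finger_gap: 0.0239
grip_force: 58.9
```

{"fn": "apply_moves", "kwargs": {"deltas": [{"x":0,"y":0,"z":0.05,"rx":0,"ry":0,"rz":0,"gripper":1},{"x":0,"y":0,"z":0.05,"rx":0,"ry":0,"rz":0,"gripper":1},{"x":0,"y":0,"z":0.05,"rx":0,"ry":0,"rz":0,"gripper":1},{"x":0,"y":0,"z":0.05,"rx":0,"ry":0,"rz":0,"gripper":1},{"x":0,"y":0,"z":0.05,"rx":0,"ry":0,"rz":0,"gripper":1}], "grip_force": 80}}

```text
time: 11.18
tool_pos: [0.5438, -0.0438, 0.0961]
tcp_rot: [[0.087, 0.996, -0.0], [0.996, -0.087, -0.0], [-0.0, -0.0, -1.0]]
wrist_force: [-0.6, -1.1, -0.6]
finger_gap: 0.0232
grip_force: 79.1
```

{"fn": "apply_moves", "kwargs": {"deltas": [{"x":0,"y":0,"z":0,"rx":0,"ry":0,"rz":0,"gripper":1}]}}

```text
time: 11.27
tool_pos: [0.5435, -0.0437, 0.0953]
tcp_rot: [[0.087, 0.996, -0.001], [0.996, -0.087, -0.0], [-0.0, -0.001, -1.0]]
wrist_force: [0.3, -1.5, -4.9]
finger_gap: 0.0232
grip_force: 78.9
```

{"fn": "apply_moves", "kwargs": {"deltas": [{"x":0,"y":0,"z":0.05,"rx":0,"ry":0,"rz":0,"gripper":1},{"x":0,"y":0,"z":0.05,"rx":0,"ry":0,"rz":0,"gripper":1},{"x":0,"y":0,"z":0.05,"rx":0,"ry":0,"rz":0,"gripper":1},{"x":0,"y":0,"z":0,"rx":0,"ry":0,"rz":0,"gripper":1},{"x":0,"y":0,"z":0,"rx":0,"ry":0,"rz":0,"gripper":1}]}}

```text
time: 11.68
tool_pos: [0.5439, -0.0437, 0.0906]
tcp_rot: [[0.087, 0.996, -0.0], [0.996, -0.087, -0.0], [-0.0, -0.0, -1.0]]
wrist_force: [-3.1, -1.0, 4.2]
finger_gap: 0.0234
grip_force: 79.7
```

{"fn": "apply_moves", "kwargs": {"deltas": [{"x":0,"y":0,"z":0.04,"rx":0,"ry":0,"rz":0,"gripper":1},{"x":0,"y":0,"z":0.04,"rx":0,"ry":0,"rz":0,"gripper":1},{"x":0,"y":0,"z":0.02,"rx":0,"ry":0,"rz":0,"gripper":1},{"x":0,"y":0,"z":0,"rx":0,"ry":0,"rz":0,"gripper":1},{"x":0,"y":0,"z":0,"rx":0,"ry":0,"rz":0,"gripper":1}]}}

```text
time: 12.1
tool_pos: [0.5439, -0.0437, 0.0878]
tcp_rot: [[0.087, 0.996, 0.001], [0.996, -0.087, -0.0], [-0.0, 0.001, -1.0]]
wrist_force: [-4.3, -1.8, 13.1]
finger_gap: 0.023
grip_force: 80.7
```

{"fn": "apply_moves", "kwargs": {"deltas": [{"x":0,"y":0,"z":0.03,"rx":0,"ry":0,"rz":0,"gripper":1},{"x":0,"y":0,"z":0,"rx":0,"ry":0,"rz":0,"gripper":1},{"x":0,"y":0,"z":0,"rx":0,"ry":0,"rz":0,"gripper":1},{"x":0,"y":0,"z":0,"rx":0,"ry":0,"rz":0,"gripper":1}]}}

```text
time: 12.43
tool_pos: [0.544, -0.0437, 0.0877]
tcp_rot: [[0.087, 0.996, 0.001], [0.996, -0.087, -0.001], [-0.0, 0.001, -1.0]]
wrist_force: [-5.4, -1.0, 18.7]
finger_gap: 0.0232
grip_force: 81.5
```

```bash
python3 - <<'E'
from h import *
d=grab('top');P=cloud(d);o=ctrl.get_obs();print(o['tool_pos'],o['wrist_force'],o['finger_gap'],o['grip_force'])
g=(P[...,2]>.088)&(P[...,2]<.105)&(np.hypot(P[...,0]-.494,P[...,1]-.047)<.02);print('grip',g.sum(),np.nanmean(P[g],0))
d=grab('scene');P=cloud(d);hsv=cv2.cvtColor(d['color'],cv2.COLOR_BGR2HSV);H,S,V=cv2.split(hsv)
m=((H<8)|(H>172))&(S>150)&(V>40)&(np.hypot(P[...,0]-.544,P[...,1]+.0435)<.04);print(m.sum(),np.nanpercentile(P[m],[1,50,99],axis=0).round(4))
E
```

```text
[ 0.54394533 -0.04372081  0.08764418] [-5.54103587 -1.27864197 19.48110645] 0.023130105792259825 81.47080421447754
grip 65 [0.4928605  0.04878809 0.09523214]
604 [[ 0.5206 -0.066   0.0292]
 [ 0.5365 -0.0546  0.0576]
 [ 0.559  -0.0319  0.0854]]
```

```bash
python3 -c "
from station import ctrl
print(ctrl.finish_job())"
```

```text
the job is handed in; nothing more can be done
None
```

The guard is open at its stop and the red cap is clicked on and held down at about 19 N with the seal squeezed to about its end stop; I handed the job in like that after about 12.5 s, with no verdict returned.

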